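Find the crusher plunger in the lidded tins

TASK

One of the two lidded steel tins holds the can crusher's plunger, a short steel stem on a round foot; the other holds only a flat steel ring. Lift lids by their knobs until you have found it, laying each lid you take off flat on the bare ledge with its knob up (a tin you need not open may stay shut, and an opened one may stay open). Then lift the plunger out and stand it upright on its foot in the yellow tub, with nothing else in the tub.

Things in the scene. Friction and masses are not known exactly. Their poses are not given: they have to be found in the camera images.
- lid_a: Round steel lid, loose on one of two identical tins (either may hold the plunger): disc 144 mm wide, 4 thick, under it a plug 116 wide, 6 deep, with 8 mm play in the tin's mouth; on top a straight round black knob 26 wide, 30 high. About 0.12 kg. Origin: centre of plug's underside, z up; disc top at 10 mm, knob 10 to 40. Origin 60 mm above the ledge on its tin, 0 lying on the ledge.
- lid_b: Lid of the other tin, same in every way as lid_a. The tins are fixed on the ledge 0.62 to 0.70 m ahead of the robot, 138 mm wide outside, 132 inside, 66 high, floor 4 thick; each lid starts centred on its tin within 5 mm. The ledge between robot and tins is bare for laying lids: world x 0.36 to 0.54, y -0.24 to 0.20.
- plunger: The can crusher's plunger, bare steel, about 0.25 kg: round foot 48 mm wide, 14 high, with a round stem 24 wide rising from its middle, 51 tall in all. Origin: centre of the foot's underside, z up the stem. Starts upright on the floor of one tin, within 10 mm of its middle, under the lid; its top is 11 mm below the tin's rim. The other tin holds a flat ring 68 wide, 16 high.
- tub: Yellow plastic tub, open on top, empty, fixed on the ledge at the robot's left: 190 mm along its x, 150 along its y, 75 high, walls and floor 4 thick. Origin: centre of its underside, z up.
There are look-alikes about, which are no part of the job. What is shaped like the lid_b but orange is not meant.

How it is judged (in metres and radians):
On the way:
1. the lid of the tin that holds the plunger has been lifted off and lies flat, knob up, on the ledge, let go, with the plunger still standing in its tin (height (world z) of lid_a between -0.01 and 0.012 m and angle between lid_a's own z axis and vertical below 0.17 rad and linear speed of lid_a below 0.02 m/s and horizontal distance between lid_a and plunger above 0.12 m and distance of plunger from where it was at the start of the episode below 0.02 m and contact force between the fingers and lid_a below 0.1 N), for 0.2 s.
At the end, for the whole second after the job is handed in: Plunger upright (within 10 degrees) and still on the tub's floor, nothing else in the tub (load under 4.2 N). Its tin's lid lies flat (10 degrees), knob up, on the ledge. The other lid still closes its tin (within 20 mm) or also lies flat, knob up, on the ledge (x of plunger in the frame of tub between -0.075 and 0.075 m and y of plunger in the frame of tub between -0.055 and 0.055 m and z of plunger in the frame of tub below 0.012 m and angle between each of plunger, lid_a's own z axis and vertical below 0.17 rad and linear speed of each of plunger, lid_a below 0.02 m/s and contact force between tub and anything else below 4.2 N and height (world z) of lid_a between -0.01 and 0.012 m and horizontal distance between lid_a and tub above 0.12 m and ((distance of lid_b from where it was at the start of the episode below 0.02 m and angle between lid_b's own z axis and vertical below 0.17 rad and linear speed of lid_b below 0.02 m/s) or (height (world z) of lid_b between -0.01 and 0.012 m and angle between lid_b's own z axis and vertical below 0.17 rad and linear speed of lid_b below 0.02 m/s))); the robot touches nothing.
It also fails if it takes over 67 s, if anything falls off the work surface, if the arm or the gripper's body presses on something with over 40 N, if the wrist force passes 120 N, or if a joint passes its speed limit or range.

ROBOT

A 6-joint arm with a two-finger parallel gripper is mounted at the origin on the work surface. World frame = base frame: x ahead of the robot, y to its left, z up, the work surface at z = 0. Lengths are in mm, angles in rad, forces in N, time in s.
With the tool pointing down it reaches from about 300 to 875 mm from the base axis. Payload 6.4 kg.
Tool frame: the origin (TCP) lies between the finger pads; the fingertips stand bot.tcp_to_tips ahead of it and the grasp point (between the pads) lies 5 mm behind it (bot.tcp_to_tips is the distance from the TCP to the fingertips, in mm); z points along the fingers, y is the direction in which the jaws open and shut (so a half turn about z gives the same grasp; the last joint's range is limited). The gripper opens to 85 mm and grips with 20 to 120 N. Pads are 22 mm wide; open, the fingers measure 114 mm over their backs; the gripper's body (76 mm by 85 mm) begins 54 mm behind the grasp point. The pads swing forward as they close: fully open they stand 13 mm farther back than shut.
Start: joints at [1.111, 0.181, 1.607, -0, 1.354, -0.206], TCP at [144.361, 556.598, 245.288] pointing down, gripper open.
Joint ranges: [-2.99, 2.99], [-0.89, 2.07], [0.3, 2.58], [-1.14, 4.28], [0, 2.63], [-3.12, 3.12]. Speed limits (rad/s): [2.57, 2.57, 3.01, 3.14, 3.14, 3.14].

INTERFACE

Orientations are given as [roll, pitch, yaw] about the fixed x, y, z axes, in that order (R = Rz(yaw) Ry(pitch) Rx(roll)).
In Python, from rig import bot gives the robot as it stands.
- The arm moves only by the shell command python3 -m inch 'ROWS' [FORCE]. ROWS is JSON, a list of rows, each a list of 7 numbers: the shift along the world's x, y, z normalised to -1 to 1, where 1 is 40 cm, then the turn, a rotation vector about the world's x, y, z normalised to -1 to 1, where 1 is pi rad, then the opening, from -1 (shut) to 1 (fully open). A call has 1 to 20 rows; each row is the pose to reach, as a shift and turn from the pose measured when the call began, turning the shorter way round; what a row does not reach only later rows make up. A row lasts 1/8 s, in which the tool goes at most 62.5 mm and 10.7 degrees, less where a joint would pass 70% of its speed; a pose out of reach is approached as far as the arm can. A call with a number of a shift or a turn outside -1 to 1 is refused whole. A call with a gripper value outside its range is refused whole. The fingers move at their own pace and stop on an object; FORCE is the grip in N (left out, the last holds). Time passes only in rows, so rows that repeat a pose let the fingers close. It gives the time, the measured TCP pose, the force and the opening at its end, in the units of the state.
- bot.read_state(): the state, without advancing time (a new reading comes with each control period).
- bot.capture(name): name is "side" or "top"; returns a dict with "image" (384x512x3 uint8, red, green, blue), "K" (3x3 intrinsics, pixels), "k1" (the pictures are not rectified: a ray, as slopes to the right and down, at radius r is drawn at 1 + k1 r^2 times it, then the intrinsics apply), "world_from_camera" (4x4, takes a point from camera to world coordinates). Camera axes: x right, y down, z forward; pixel columns grow to the right and rows downward; lengths in mm; the calibration is good to about 2 mm. A picture is of the moment at which its call begins. There is no depth.
- bot.sign_off(): hands the job in, once; it reports no verdict.
Trained networks look in a picture, given as the dict that the camera call returned (one of the last four; its "shot" number tells which), for a name from the list of things; names that differ only in an ending like _2 or _b are one class to them, and where a whole thing is asked for, a point or a joint stands for the part that bears it (a point fixed in the world has none). Each returns a list of dicts, best first, with "confidence" (0 to 1); they miss things now and then, are a little off and sometimes report something else, mostly with a low value. They report only what shows in the picture. A call takes as long as a camera call. They do not tell look-alikes from the thing itself.
- bot.trace(name, picture): "pixels" (384x512 bool, what is visible of it) and "at" ([column, row] in pixels, amid what is visible of it).
- bot.pinpoint(name, picture): "at" ([column, row] in pixels: a listed point, or the origin of a listed thing).
The state is a dict: "clock": time; "joints": joint angles; "qvel": joint speeds; "joint_torque": joint torques, N m; "tool_pos": TCP position; "ee_rot": TCP orientation; "wrist_force": force on the tool from outside, world axes, zero at the start; "wrist_torque": the same for the moment, N m; "width": finger opening in mm.
Only numpy, scipy, OpenCV 4.12 (cv2) and the standard library are available. Lean on these libraries where they do the work, as an engineer would, in place of code of your own. Each camera call takes 0.05 s, during which the arm holds its last target.

## Working session

There is one attempt and no reset: what is moved stays moved. The work goes in short steps, Python scripts to look and compute and a shell command to move; the robot and the scene stay as the last step left them, time stands still between calls to the robot, and variables do not carry over. Pictures are saved under pics/ and viewed, and the job is handed in when it is done.

```bash
ls; mkdir -p pics
cat > h.py <<'E'
import numpy as np, cv2
from rig import bot
def ray(p,px):
    K=np.array(p["K"]);k1=p["k1"];T=np.array(p["world_from_camera"])
    u=np.array([(px[0]-K[0,2])/K[0,0],(px[1]-K[1,2])/K[1,1]])
    x=u.copy()
    for _ in range(30): x=u/(1+k1*(x@x))
    d=T[:3,:3]@np.array([x[0],x[1],1]); return T[:3,3],d
def atz(p,px,z):
    o,d=ray(p,px); return o+d*(z-o[2])/d[2]
def proj(p,X):
    K=np.array(p["K"]);k1=p["k1"];T=np.array(p["world_from_camera"])
    c=T[:3,:3].T@(np.array(X)-T[:3,3]); x=c[:2]/c[2]; x=x*(1+k1*(x@x))
    return [K[0,0]*x[0]+K[0,2],K[1,1]*x[1]+K[1,2]]
def tri(p,a,q,b):
    o1,d1=ray(p,a);o2,d2=ray(q,b);A=np.stack([d1,-d2],1)
    s=np.linalg.lstsq(A,o2-o1,rcond=None)[0]
    return (o1+d1*s[0]+o2+d2*s[1])/2, np.linalg.norm(o1+d1*s[0]-o2-d2*s[1])
def save(p,n): cv2.imwrite("pics/"+n+".png",p["image"][:,:,::-1])
E
python3 - <<'E'
from h import *
s=bot.read_state();print(s["clock"],s["tool_pos"],s["ee_rot"],s["width"],bot.tcp_to_tips)
P={}
for n in("top","side"):
    p=P[n]=bot.capture(n);save(p,n+"0")
    print(n,np.array(p["world_from_camera"]).round(2).tolist())
    for t in("lid_a","plunger","tub"):
        for r in bot.pinpoint(t,p): print(n,t,r["at"],round(r["confidence"],2),[atz(p,r["at"],z).round(0)[:2].tolist() for z in(0,60)])
    for r in bot.trace("lid_a",p): print("tr",r["at"],r["confidence"],r["pixels"].sum())
E
```

```text
pics
0.0 [144.10270342 556.12312676 244.40774264] [-3.13993167e+00 -3.53347574e-04  2.88781484e+00] 85.246236983105 14.0
top [[0.03, -0.98, 0.17, 305.08], [-1.0, -0.03, 0.01, 46.9], [-0.01, -0.17, -0.99, 1195.88], [0.0, 0.0, 0.0, 1.0]]
top lid_a [371.2, 261.7] 0.69 [[305.0, -299.0], [305.0, -282.0]]
top lid_a [336.4, 147.6] 0.66 [[682.0, -188.0], [663.0, -177.0]]
top lid_a [252.3, 157.8] 0.64 [[639.0, 94.0], [622.0, 92.0]]
top tub [158.9, 190.3] 0.94 [[520.0, 401.0], [509.0, 384.0]]
tr [374.2, 263.2] 0.83 1617
tr [334.7, 146.4] 0.78 1510
side [[0.86, -0.28, 0.43, 21.32], [-0.51, -0.49, 0.71, -760.48], [0.01, -0.83, -0.56, 711.84], [0.0, 0.0, 0.0, 1.0]]
side lid_a [250.3, 329.8] 0.72 [[287.0, -302.0], [264.0, -341.0]]
side lid_a [284.1, 175.0] 0.63 [[692.0, 175.0], [635.0, 96.0]]
side tub [204.7, 159.4] 0.72 [[505.0, 402.0], [464.0, 304.0]]
tr [250.0, 326.1] 0.69 3128
tr [284.7, 174.5] 0.67 965
tr [349.8, 219.6] 0.65 1520
```

View pics/top0.png

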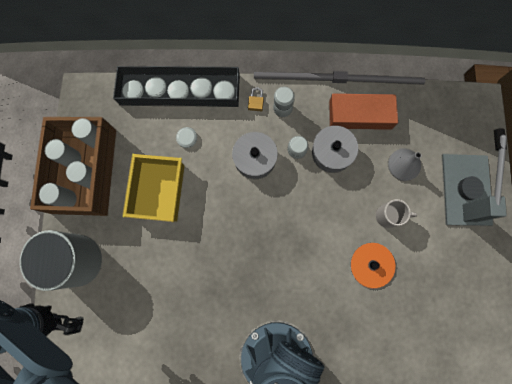

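View pics/side0.png

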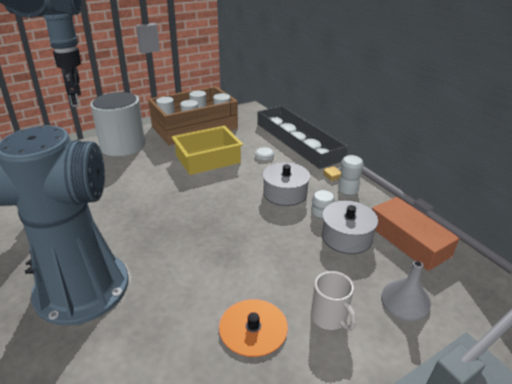

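The pictures show two grey lidded tins, at top (254,153) and (336,147). The orange lid lies at (374,265) and the yellow tub at (155,188). Next I'll refine the knob positions.

Run:
```python
from h import *
p=bot.capture("top");q=bot.capture("side")
def dark(p,c,r=16):
    im=p["image"].astype(int).sum(2);y0,x0=int(c[1])-r,int(c[0])-r
    m=(im[y0:y0+2*r,x0:x0+2*r]<110).astype(np.uint8)
    n,l,s,ce=cv2.connectedComponentsWithStats(m)
    return [(ce[i]+[x0,y0],s[i].tolist()) for i in range(1,n) if s[i][4]>8]
for nm,a,b in(("L",(254,152),(286,170)),("R",(337,146),(351,212))):
    print(nm);A=dark(p,a);B=dark(q,b)
    for x in A:print("t",x[0].round(1),x[1][4],atz(p,x[0],85).round(1))
    for x in B:print("s",x[0].round(1),x[1][4],atz(q,x[0],85).round(1))
    if A and B: print(tri(p,A[0][0],q,B[0][0]))
    print("top pin")
for n,pp in(("t",p),("s",q)):
  for r in bot.trace("lid_a",pp):
    m=r["pixels"].astype(np.uint8); print(n,np.array(cv2.boundingRect(m)),r["at"])
for n,pp in(("top",p),("side",q)):
  # crops
  cs=[]
  for c in ([(254,152),(337,146)] if n=="top" else [(286,175),(351,220)]):
    im=pp["image"][c[1]-32:c[1]+32,c[0]-32:c[0]+32]; cs.append(cv2.resize(im,(380,380),interpolation=cv2.INTER_NEAREST))
  cv2.imwrite(f"pics/crop_{n}.png",np.hstack(cs)[:,:,::-1])
  for r in bot.trace("tub",pp): 
    c,_=cv2.findContours(r["pixels"].astype(np.uint8),0,1);c=max(c,key=cv2.contourArea)
    bx=cv2.boxPoints(cv2.minAreaRect(c)); print(n,"tub",[atz(pp,b,75).round(0)[:2].tolist() for b in bx],[atz(pp,b,0).round(0)[:2].tolist() for b in bx],bx.round(0).tolist())
```

```text
L
t [254.4 152. ] 59 [633.6  84.9  85. ]
s [286.2 171.9] 42 [627.3  74.7  85. ]
(array([635.60163149,  85.40796823,  76.88829907]), np.float64(0.8907017350569021))
top pin
R
t [336.4 145.5] 64 [ 662.  -171.6   85. ]
s [350.1 214. ] 55 [ 654.2 -179.5   85. ]
(array([ 663.43367456, -172.47286258,   77.19620777]), np.float64(2.4329923910083733))
top pin
t [352 244  43  44] [372.4, 263.4]
t [232 132  46  44] [255.0, 156.7]
s [220 299  68  58] [251.3, 325.8]
s [262 162  48  26] [284.1, 175.5]
s [323 202  55  34] [348.3, 218.5]
top tub [[423.0, 488.0], [630.0, 479.0], [610.0, 304.0], [406.0, 317.0]] [[431.0, 517.0], [651.0, 508.0], [630.0, 321.0], [413.0, 335.0]] [[123.0, 216.0], [131.0, 151.0], [185.0, 159.0], [176.0, 223.0]]
side tub [[421.0, 491.0], [678.0, 485.0], [559.0, 203.0], [349.0, 224.0]] [[468.0, 638.0], [755.0, 632.0], [622.0, 317.0], [387.0, 340.0]] [[171.0, 136.0], [236.0, 122.0], [245.0, 162.0], [180.0, 176.0]]
```

View pics/crop_top.png

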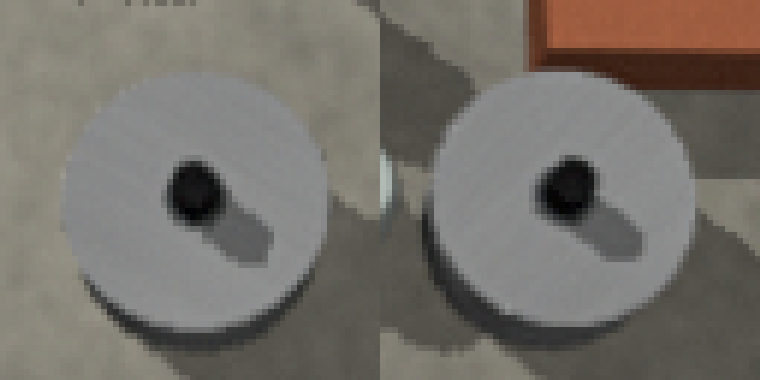

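View pics/crop_side.png

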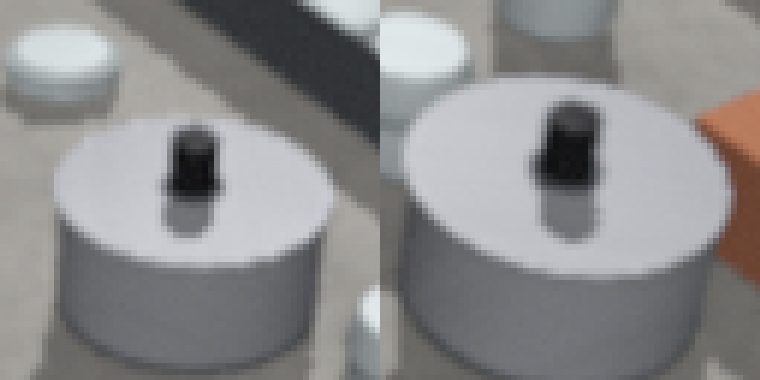

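```bash
python3 -m inch '[[0.9,-0.85,0,0,0,0,1],[0.9,-0.85,0,0,0,0,1],[0.9,-0.85,0,0,0,0,1],[0.9,-0.85,0,0,0,0,1],[0.9,-0.85,0,0,0,0,1],[0.9,-0.85,0,0,0,0,1],[0.9,-0.85,0,0,0,0,1],[0.9,-0.85,0,0,0,0,1],[0.9,-0.85,0,0,0,0,1],[0.9,-0.85,0,0,0,0,1]]' 40
```

```text
clock: 2.05
tool_pos: [503.9, 216.7, 245.1]
ee_rot: [3.142, -0.001, 2.887]
wrist_force: [0.9, -0.3, -0.2]
width: 85.7
```

```bash
python3 -m inch '[[0.328,-0.328,-0.22,0,0,0,1],[0.328,-0.328,-0.22,0,0,0,1],[0.328,-0.328,-0.22,0,0,0,1],[0.328,-0.328,-0.22,0,0,0,1],[0.328,-0.328,-0.22,0,0,0,0.2]]'
python3 - <<'E'
from h import *
p=bot.capture("side");save(p,"s1");p=bot.capture("top");save(p,"t1")
a=cv2.imread("pics/s1.png")[60:250,200:400];b=cv2.imread("pics/t1.png")[90:280,180:380]
cv2.imwrite("pics/c1.png",np.hstack([cv2.resize(a,(400,380)),cv2.resize(b,(400,380))]))
E
```

```text
clock: 2.68
tool_pos: [634.5, 86.4, 156.4]
ee_rot: [3.141, -0.003, 2.887]
wrist_force: [-0.4, -0.3, 0.5]
width: 70.2
```

View pics/c1.png

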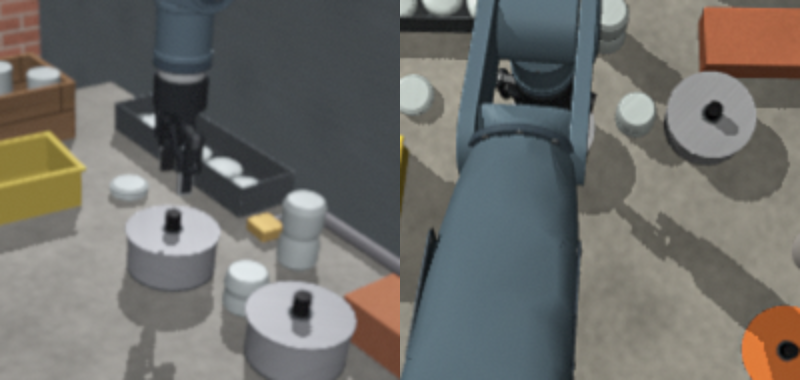

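The side view (crop) shows the fingers straddling the knob from above, tips near (165–185,185) and knob at (173,220). I'll go down and grip.

```bash
python3 -m inch '[[0,0,-0.1,0,0,0,0.5],[0,0,-0.166,0,0,0,0.5],[0,0,-0.166,0,0,0,0.3],[0,0,-0.166,0,0,0,-1],[0,0,-0.166,0,0,0,-1],[0,0,-0.166,0,0,0,-1],[0,0,-0.166,0,0,0,-1],[0,0,-0.166,0,0,0,-1],[0,0,-0.166,0,0,0,-1],[0,0,-0.166,0,0,0,-1]]' 50
```

```text
clock: 4.03
tool_pos: [635.8, 87.9, 94.1]
ee_rot: [3.14, 0.003, 2.889]
wrist_force: [-1.3, 2.0, 6.7]
width: 24.2
```

```bash
python3 -m inch '[[0,0,0.05,0,0,0,-1],[0,0,0.1,0,0,0,-1],[0,0,0.15,0,0,0,-1],[0,0,0.15,0,0,0,-1]]'
python3 - <<'E'
from h import *
p=bot.capture("side");save(p,"s2");
cv2.imwrite("pics/c2.png",cv2.resize(cv2.imread("pics/s2.png")[60:250,200:400],(600,570)))
E
```

```text
clock: 4.53
tool_pos: [637.6, 87.8, 157.3]
ee_rot: [3.139, 0.008, 2.889]
wrist_force: [-0.2, 0.7, -1.4]
width: 24.4
```

View pics/c2.png

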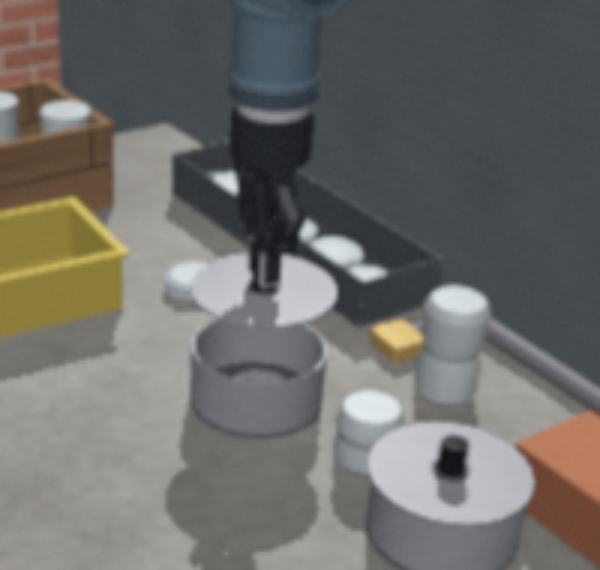

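```bash
python3 -m inch '[[-0.15,-0.005,0,0,0,0,-1],[-0.3,-0.01,0,0,0,0,-1],[-0.42,-0.02,0,0,0,0,-1],[-0.49,-0.02,0,0,0,0,-1],[-0.49,-0.02,-0.1,0,0,0,-1],[-0.49,-0.02,-0.2,0,0,0,-1],[-0.49,-0.02,-0.26,0,0,0,-1],[-0.49,-0.02,-0.285,0,0,0,-1],[-0.49,-0.02,-0.295,0,0,0,-1],[-0.49,-0.02,-0.295,0,0,0,-1]]'
python3 - <<'E'
from h import *
p=bot.capture("side");save(p,"s3");
cv2.imwrite("pics/c3.png",cv2.resize(cv2.imread("pics/s3.png")[90:280,160:360],(600,570)))
E
```

```text
clock: 5.82
tool_pos: [441.0, 79.8, 38.0]
ee_rot: [3.139, 0.006, 2.889]
wrist_force: [1.1, 0.1, -1.5]
width: 23.9
```

View pics/c3.png

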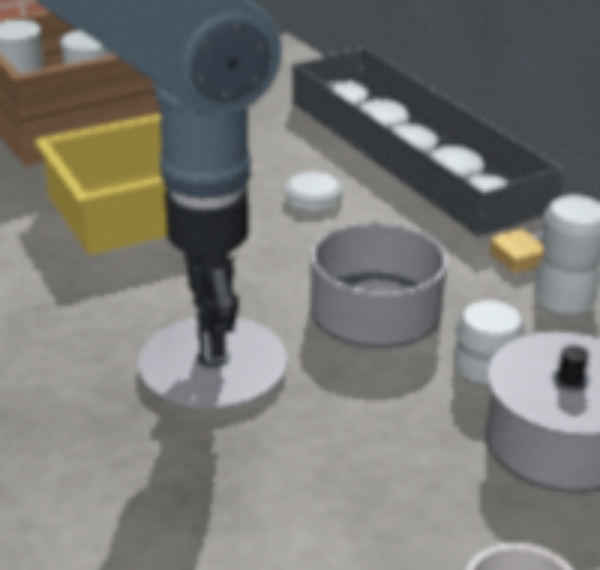

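The lid hangs level just above the ledge at (212,365). The left tin shows only something low, so probably the ring. I'll ease it down.

```bash
python3 -m inch '[[0,0,-0.005,0,0,0,-1],[0,0,-0.01,0,0,0,-1],[0,0,-0.01,0,0,0,-1]]'
```

```text
clock: 6.25
tool_pos: [441.3, 79.8, 34.4]
ee_rot: [3.139, 0.006, 2.889]
wrist_force: [-0.4, 0.6, -0.0]
width: 24.1
```

```bash
python3 -m inch '[[0,0,-0.002,0,0,0,-0.2],[0,0,-0.002,0,0,0,0.2],[0,0,0.0,0,0,0,0.3],[0,0,0.1,0,0,0,0.3],[0,0,0.25,0,0,0,0.3],[0,0,0.35,0,0,0,0.3],[0,-0.2,0.35,0,0,0,0.3],[0.1,-0.4,0.35,0,0,0,0.3],[0.1,-0.4,0.35,0,0,0,0.3],[0.1,-0.4,0.35,0,0,0,0.3]]'
python3 - <<'E'
from h import *
p=bot.capture("side");save(p,"s4");q=bot.capture("top");save(q,"t4")
a=cv2.resize(cv2.imread("pics/s4.png")[120:290,180:380],(400,340));b=cv2.resize(cv2.imread("pics/t4.png")[90:260,180:380],(400,340))
cv2.imwrite("pics/c4.png",np.hstack([a,b]))
for t in("plunger","lid_a"):
  for n,pp in(("s",p),("t",q)):
    for r in bot.pinpoint(t,pp): print(n,t,r["at"],round(r["confidence"],2),atz(pp,r["at"],4).round(0))
E
```

```text
clock: 7.5
tool_pos: [482.2, -82.9, 174.7]
ee_rot: [3.139, 0.008, 2.885]
wrist_force: [-0.2, -0.5, 0.1]
width: 55.8
s lid_a [251.4, 327.8] 0.85 [ 290. -302.    4.]
s lid_a [349.1, 219.2] 0.78 [ 717. -122.    4.]
s lid_a [228.4, 212.8] 0.69 [432.  77.   4.]
t lid_a [335.1, 149.0] 0.92 [ 676. -183.    4.]
t lid_a [369.4, 264.3] 0.78 [ 297. -292.    4.]
t lid_a [255.9, 218.6] 0.62 [434.  76.   4.]
```

View pics/c4.png

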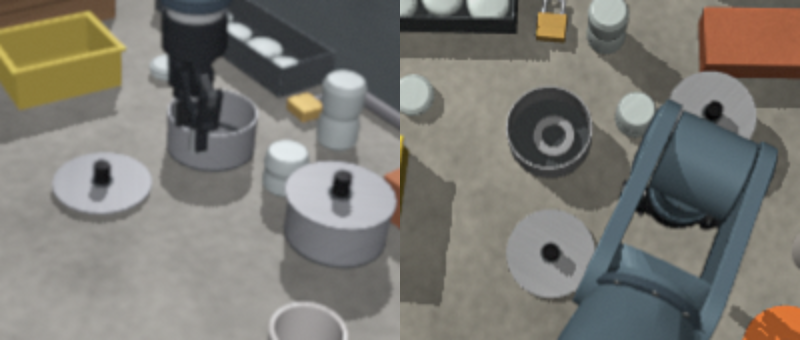

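The left tin holds the ring and its lid lies flat with the knob up, so the plunger is in the right tin. I'll open that one.

```bash
python3 -m inch '[[0.15,-0.07,0,0,0,0,0.4],[0.3,-0.15,0,0,0,0,0.4],[0.42,-0.2,0,0,0,0,0.4],[0.452,-0.223,0,0,0,0,0.4],[0.452,-0.223,-0.05,0,0,0,0.4],[0.452,-0.223,-0.1,0,0,0,0.4],[0.452,-0.223,-0.16,0,0,0,0.4],[0.452,-0.223,-0.2,0,0,0,0.3],[0.452,-0.223,-0.2,0,0,0,0.3],[0.452,-0.223,-0.2,0,0,0,-1],[0.452,-0.223,-0.2,0,0,0,-1],[0.452,-0.223,-0.2,0,0,0,-1],[0.452,-0.223,-0.2,0,0,0,-1],[0.452,-0.223,-0.2,0,0,0,-1],[0.452,-0.223,-0.2,0,0,0,-1]]' 50
```

```text
clock: 9.68
tool_pos: [662.6, -168.6, 95.9]
ee_rot: [3.139, 0.009, 2.891]
wrist_force: [-1.6, 0.8, 6.4]
width: 24.5
```

```bash
python3 -m inch '[[0,0,0.05,0,0,0,-1],[0,0,0.1,0,0,0,-1],[0,0,0.15,0,0,0,-1],[-0.15,0.05,0.17,0,0,0,-1],[-0.3,0.1,0.17,0,0,0,-1],[-0.45,0.15,0.17,0,0,0,-1],[-0.55,0.16,0.17,0,0,0,-1],[-0.55,0.16,0.1,0,0,0,-1],[-0.55,0.16,0,0,0,0,-1],[-0.55,0.16,-0.09,0,0,0,-1],[-0.55,0.16,-0.13,0,0,0,-1],[-0.55,0.16,-0.142,0,0,0,-1],[-0.55,0.16,-0.142,0,0,0,-1]]'
python3 - <<'E'
from h import *
p=bot.capture("side");save(p,"s5");q=bot.capture("top");save(q,"t5")
a=cv2.resize(cv2.imread("pics/s5.png")[140:310,200:400],(400,340));b=cv2.resize(cv2.imread("pics/t5.png")[90:260,200:400],(400,340))
cv2.imwrite("pics/c5.png",np.hstack([a,b]))
E
```

```text
clock: 11.3
tool_pos: [443.4, -105.0, 40.0]
ee_rot: [3.139, 0.01, 2.891]
wrist_force: [0.1, -0.1, -0.6]
width: 24.0
```

View pics/c5.png

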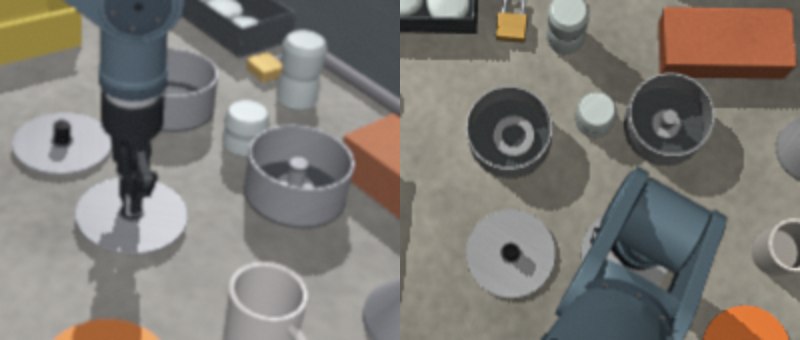

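The plunger stands in the right tin, and the held lid hovers level. I'll set it down and release.

```bash
python3 -m inch '[[0,0,-0.005,0,0,0,-1],[0,0,-0.01,0,0,0,-1],[0,0,-0.011,0,0,0,-1]]'
python3 - <<'E'
from h import *
q=bot.capture("top");p=bot.capture("side")
cv2.imwrite("pics/c6.png",np.hstack([cv2.resize(q["image"][120:180,305:365],(400,400),interpolation=0),cv2.resize(p["image"][185:255,315:385],(400,400),interpolation=0)])[:,:,::-1])
for n,pp in(("s",p),("t",q)):
  for r in bot.pinpoint("plunger",pp): print(n,r["at"],round(r["confidence"],2),atz(pp,r["at"],4).round(1))
  for r in bot.trace("plunger",pp): print(n,r["at"],round(r["confidence"],2),r["pixels"].sum(),cv2.boundingRect(r["pixels"].astype(np.uint8)))
E
```

```text
clock: 11.78
tool_pos: [443.6, -105.2, 35.9]
ee_rot: [3.14, 0.011, 2.891]
wrist_force: [0.4, -1.2, -0.7]
width: 24.3
s [346.1, 233.3] 0.42 [ 667.7 -165.3    4. ]
s [345.4, 227.8] 0.43 154 (340, 219, 16, 15)
t [334.2, 153.1] 0.72 [ 661.4 -180.     4. ]
t [332.4, 150.2] 0.49 166 (326, 145, 14, 15)
```

View pics/c6.png

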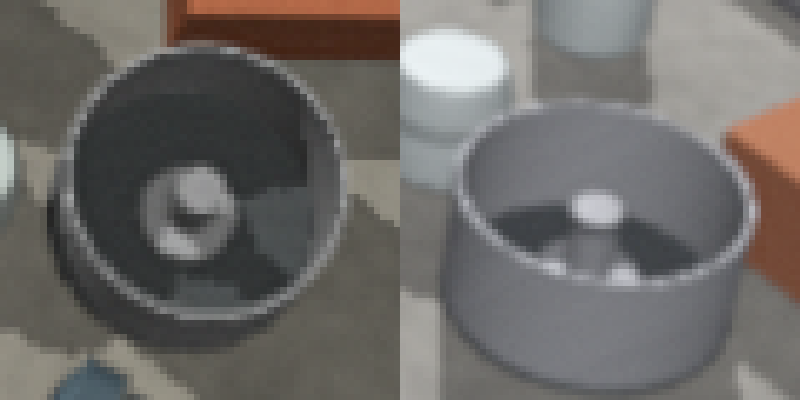

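```bash
python3 -m inch '[[0,0,-0.002,0,0,0,-0.2],[0,0,-0.002,0,0,0,0.2],[0,0,0.0,0,0,0,0.2],[0,0,0.1,0,0,0,0.2],[0,0,0.25,0,0,0,0.2],[0,0,0.3,0,0,0,0.2],[0,0,0.3,0,0,0,0.2]]'
python3 - <<'E'
from h import *
q=bot.capture("top");p=bot.capture("side");save(p,"s7")
print(atz(q,(334.8,147.6),55),atz(q,(332.7,151.6),18),atz(p,(349,220.9),55),tri(q,(334.8,147.6),p,(349,220.9)))
# rim centre
print("rim",atz(q,(305+208/6.667-.5,120+181/6.667-.5),66))
for r in bot.pinpoint("lid_a",p): print(r["at"],atz(p,r["at"],0))
for n,pp in(("t",q),("s",p)):
  for r in bot.pinpoint("tub",pp): print(n,r["at"],r["confidence"],atz(pp,r["at"],0))
  cv2.imwrite(f"pics/tub_{n}.png",cv2.resize((pp["image"][140:240,105:205] if n=="t" else pp["image"][110:190,160:260])[:,:,::-1],None,fx=5,fy=5,interpolation=0))
E
```

```text
clock: 12.95
tool_pos: [444.8, -105.8, 157.7]
ee_rot: [3.141, 0.015, 2.891]
wrist_force: [0.4, 0.7, -0.2]
width: 51.3
[ 664.567693   -172.38872531   55.        ] [ 662.18867182 -172.35512758   18.        ] [ 661.66726505 -173.25330874   55.        ] (array([ 664.15301571, -172.1377415 ,   53.56316203]), np.float64(1.9045049787446855))
rim [ 664.35390835 -173.19034195   66.        ]
[230.6, 215.1] [434.73046272  68.70175606   0.        ]
[262.8, 249.8] [ 438.69873296 -103.48096652    0.        ]
[251.2, 324.9] [ 294.75436823 -292.29944113    0.        ]
t [160.8, 188.3] 0.57 [526.45947981 395.49965966   0.        ]
s [205.1, 157.2] 0.95 [512.77627647 415.56711957   0.        ]
```

View pics/s7.png

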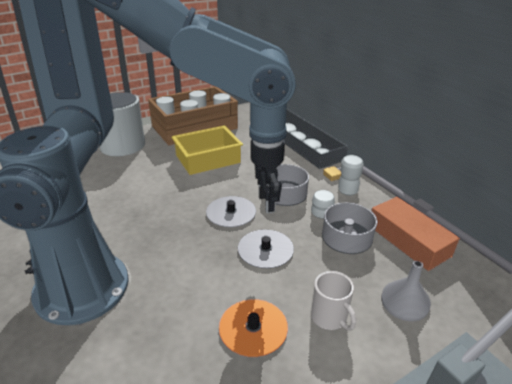

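View pics/tub_t.png

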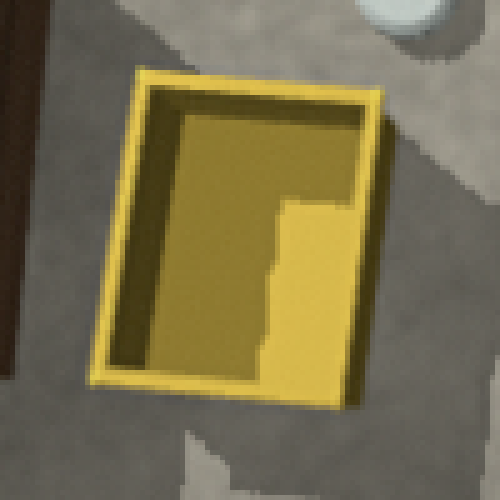

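```bash
python3 -m inch '[[0.15,-0.05,0,0,0,0,0.2],[0.3,-0.1,0,0,0,0,0.2],[0.45,-0.14,0,0,0,0,0.2],[0.547,-0.163,0,0,0,0,0.2],[0.547,-0.163,-0.02,0,0,0,0.2],[0.547,-0.163,-0.06,0,0,0,0.2],[0.547,-0.163,-0.12,0,0,0,0.2],[0.547,-0.163,-0.12,0,0,0,0.2]]' 50
python3 - <<'E'
from h import *
p=bot.capture("side");cv2.imwrite("pics/c8.png",cv2.resize(p["image"][130:260,280:420],(600,557))[:,:,::-1])
q=bot.capture("top")
c=[(132.6,154),(181.6,158),(123.4,216.6),(174,221.6)];W=[atz(q,x,75)for x in c]
for w in W:print(w.round(0))
print(np.mean(W,0))
E
```

```text
clock: 14.2
tool_pos: [657.9, -168.5, 102.5]
ee_rot: [3.138, 0.0, 2.891]
wrist_force: [-1.3, -0.2, -0.7]
width: 51.3
[622. 474.  75.]
[612. 315.  75.]
[420. 485.  75.]
[410. 325.  75.]
[515.83027541 399.66505764  75.        ]
```

View pics/c8.png

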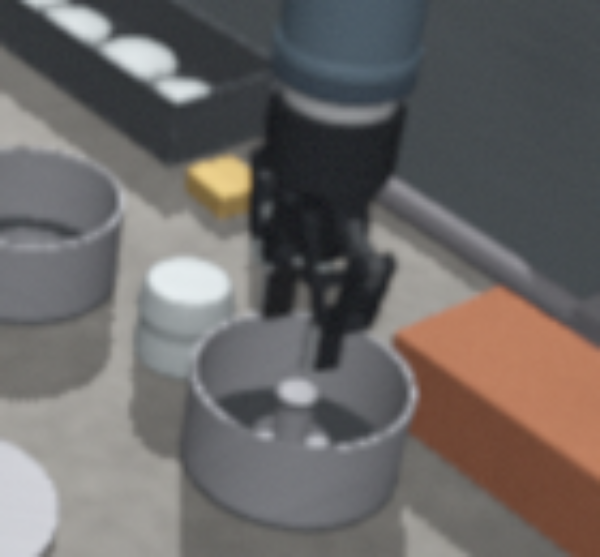

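```bash
python3 -m inch '[[0.014,-0.008,0,0,0,0,0.2],[0.014,-0.008,-0.05,0,0,0,0.2],[0.014,-0.008,-0.09,0,0,0,0.2],[0.014,-0.008,-0.125,0,0,0,0.2],[0.014,-0.008,-0.15,0,0,0,0.2],[0.014,-0.008,-0.15,0,0,0,0.2]]' 50
python3 - <<'E'
from h import *
p=bot.capture("side");cv2.imwrite("pics/c9.png",cv2.resize(p["image"][130:260,280:420],(600,557))[:,:,::-1])
E
```

```text
clock: 15.05
tool_pos: [665.2, -172.3, 44.4]
ee_rot: [3.138, 0.004, 2.891]
wrist_force: [-0.7, 0.2, 0.2]
width: 51.3
```

View pics/c9.png

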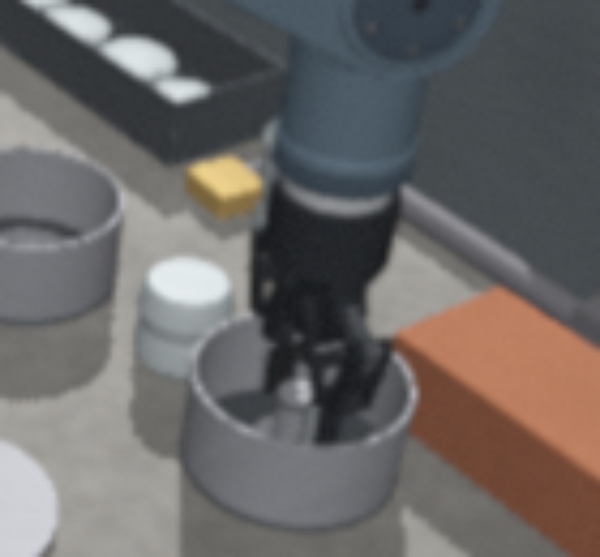

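The fingers straddle the stem inside the tin and nothing is touching. I'll close and lift a little.

```bash
python3 -m inch '[[0,0,-0.007,0,0,0,-1],[0,0,-0.007,0,0,0,-1],[0,0,-0.007,0,0,0,-1],[0,0,-0.007,0,0,0,-1],[0,0,-0.007,0,0,0,-1],[0,0,-0.007,0,0,0,-1],[0,0,-0.007,0,0,0,-1]]' 70; python3 -m inch '[[0,0,0.03,0,0,0,-1],[0,0,0.06,0,0,0,-1],[0,0,0.15,0,0,0,-1],[0,0,0.28,0,0,0,-1],[0,0,0.35,0,0,0,-1],[0,0,0.35,0,0,0,-1]]'
python3 - <<'E'
from h import *
p=bot.capture("side");cv2.imwrite("pics/c10.png",cv2.resize(p["image"][60:260,240:420],(540,600))[:,:,::-1])
E
```

```text
clock: 15.98
tool_pos: [666.2, -172.6, 43.1]
ee_rot: [3.139, 0.006, 2.891]
wrist_force: [-0.0, 1.3, 4.3]
width: 21.6
clock: 16.73
tool_pos: [667.9, -173.5, 187.1]
ee_rot: [3.14, 0.013, 2.891]
wrist_force: [0.6, 0.7, -2.5]
width: 22.2
```

View pics/c10.png

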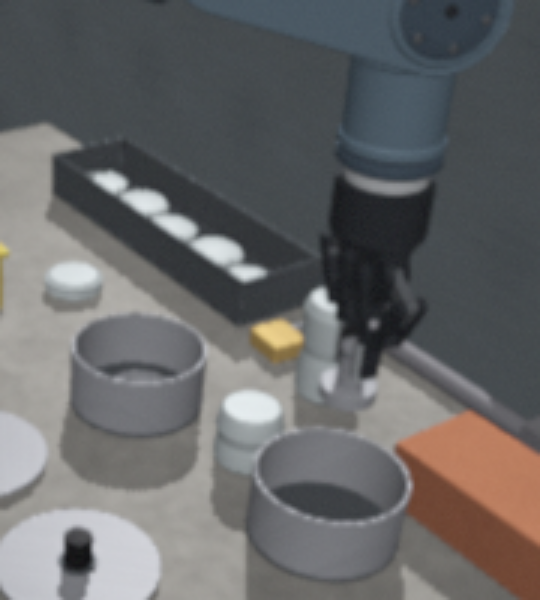

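```bash
python3 -m inch '[[-0.05,0.12,0,0,0,0,-1],[-0.1,0.25,0,0,0,0,-1],[-0.15,0.38,0,0,0,0,-1],[-0.2,0.51,0,0,0,0,-1],[-0.25,0.64,0,0,0,0,-1],[-0.3,0.77,0,0,0,0,-1],[-0.34,0.88,0,0,0,0,-1],[-0.36,0.95,0,0,0,0,-1],[-0.36,0.95,0,0,0,0,-1]]'
```

```text
clock: 17.9
tool_pos: [520.2, 208.7, 181.8]
ee_rot: [3.141, 0.004, 2.894]
wrist_force: [0.8, 0.6, -2.8]
width: 21.8
```

```bash
python3 -m inch '[[-0.01,0.13,0,0,0,0,-1],[-0.01,0.26,0,0,0,0,-1],[-0.01,0.38,0,0,0,0,-1],[-0.01,0.45,0,0,0,0,-1],[-0.01,0.478,0,0,0,0,-1],[-0.01,0.478,0,0,0,0,-1],[-0.01,0.478,-0.1,0,0,0,-1],[-0.01,0.478,-0.2,0,0,0,-1],[-0.01,0.478,-0.28,0,0,0,-1],[-0.01,0.478,-0.32,0,0,0,-1],[-0.01,0.478,-0.32,0,0,0,-1]]'
python3 - <<'E'
from h import *
p=bot.capture("side");q=bot.capture("top")
cv2.imwrite("pics/c11.png",np.hstack([cv2.resize(p["image"][80:200,150:270],(400,400)),cv2.resize(q["image"][120:240,95:215],(400,400))])[:,:,::-1])
E
```

```text
clock: 19.27
tool_pos: [515.8, 398.5, 52.7]
ee_rot: [-3.141, 0.003, 2.893]
wrist_force: [0.3, -0.3, -3.2]
width: 22.2
```

View pics/c11.png

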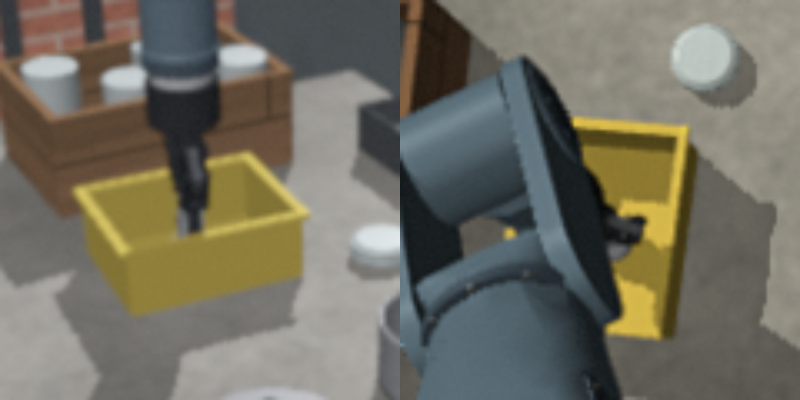

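```bash
python3 -m inch '[[0,0,-0.01,0,0,0,-1],[0,0,-0.018,0,0,0,-1],[0,0,-0.022,0,0,0,-1],[0,0,-0.022,0,0,0,-1]]'
```

```text
clock: 19.88
tool_pos: [517.1, 399.8, 46.2]
ee_rot: [3.14, 0.006, 2.893]
wrist_force: [0.3, -0.5, -2.2]
width: 21.7
```

```bash
python3 -m inch '[[0,0,-0.005,0,0,0,-1],[0,0,-0.008,0,0,0,-1],[0,0,-0.008,0,0,0,-1]]'
```

```text
clock: 20.25
tool_pos: [517.1, 399.9, 43.2]
ee_rot: [3.14, 0.006, 2.894]
wrist_force: [-0.9, 0.1, 0.0]
width: 22.1
```

```bash
python3 -m inch '[[0,0,0,0,0,0,-0.3],[0,0,0,0,0,0,0],[0,0,0,0,0,0,0.2],[0,0,0,0,0,0,0.2],[0,0,0.05,0,0,0,0.2],[0,0,0.15,0,0,0,0.2],[0,0,0.28,0,0,0,0.2],[0,0,0.4,0,0,0,0.2],[-0.12,-0.12,0.4,0,0,0,0.2],[-0.2,-0.25,0.4,0,0,0,0.2],[-0.3,-0.4,0.4,0,0,0,0.2],[-0.3,-0.5,0.4,0,0,0,0.2],[-0.3,-0.5,0.4,0,0,0,0.2]]'
python3 - <<'E'
from h import *
p=bot.capture("side");q=bot.capture("top");save(p,"s12");save(q,"t12")
cv2.imwrite("pics/c12.png",np.hstack([cv2.resize(p["image"][80:200,150:270],(400,400)),cv2.resize(q["image"][120:240,95:215],(400,400))])[:,:,::-1])
for n,pp in(("s",p),("t",q)):
  for r in bot.pinpoint("plunger",pp): print(n,r["at"],round(r["confidence"],2),atz(pp,r["at"],4).round(1))
E
```

```text
clock: 21.88
tool_pos: [396.9, 197.7, 204.7]
ee_rot: [3.139, 0.008, 2.89]
wrist_force: [0.9, 0.2, 0.3]
width: 51.1
s [204.5, 159.2] 0.55 [502.2 396.9   4. ]
s [230.1, 213.9] 0.38 [433.8  69.8   4. ]
t [159.8, 190.8] 0.57 [517.2 397.1   4. ]
```

View pics/c12.png

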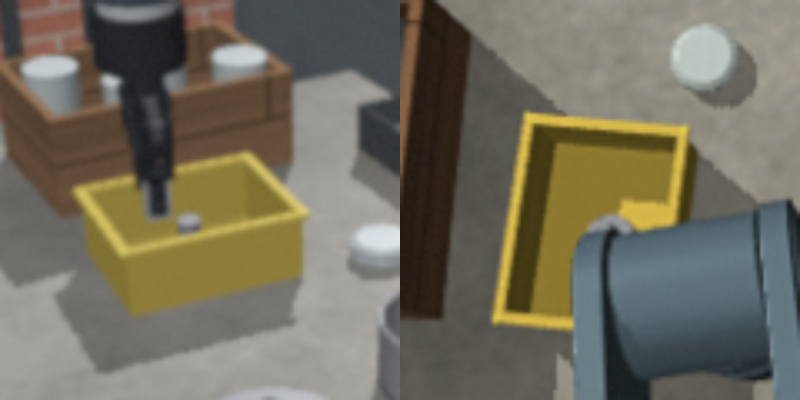

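View pics/t12.png

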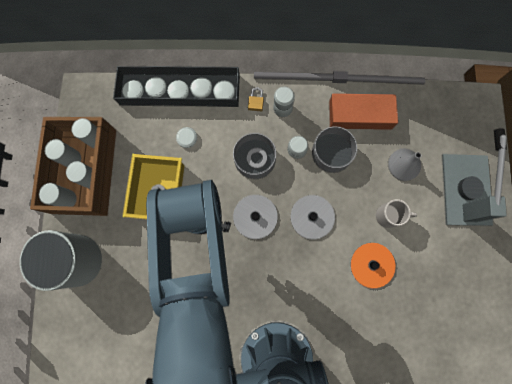

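View pics/s12.png

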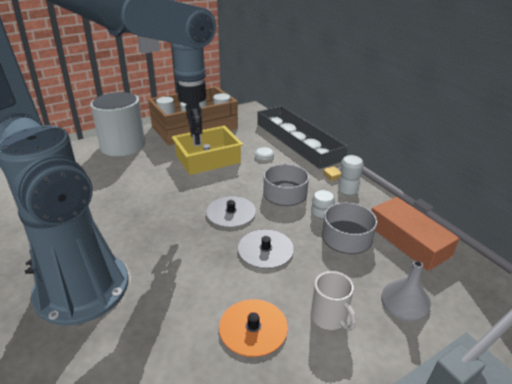

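Both lids lie flat with knobs up. The plunger is at mid-tub, partly hidden by the arm, so I'll move away for an unobstructed view.

```bash
python3 -m inch '[[0,-0.15,0.05,0,0,0,0.2],[0,-0.3,0.1,0,0,0,0.2],[0,-0.45,0.1,0,0,0,0.2],[0,-0.6,0.1,0,0,0,0.2],[0,-0.6,0.1,0,0,0,0.2],[0,-0.6,0.1,0,0,0,0.2]]'
python3 - <<'E'
from h import *
p=bot.capture("side");q=bot.capture("top")
cv2.imwrite("pics/c13.png",np.hstack([cv2.resize(p["image"][110:190,165:245],(400,400)),cv2.resize(q["image"][145:225,115:195],(400,400))])[:,:,::-1])
E
```

```text
clock: 22.82
tool_pos: [398.0, -38.7, 244.0]
ee_rot: [3.138, 0.006, 2.894]
wrist_force: [-0.5, -0.1, 0.7]
width: 50.9
```

View pics/c13.png

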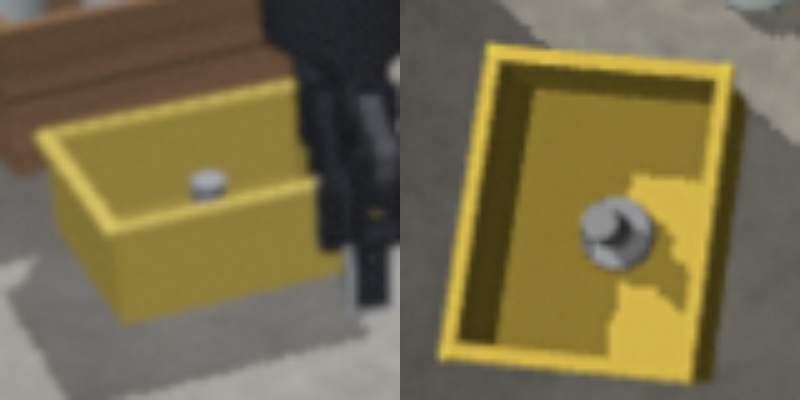

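The plunger stands upright near the centre of the tub floor, at (615,232) in the crop, and the tub holds nothing else. I'll hand in.

```bash
python3 -c "
from rig import bot
print(max(abs(v) for v in bot.read_state()['qvel']));print(bot.sign_off())"
```

```text
0.012234639485878017
the job is handed in; nothing more can be done
None
```

The plunger now stands upright on its foot near the middle of the yellow tub, with nothing else in it. I handed the job in at about 23 s; no verdict is reported.

- **Tins:** I opened the left tin first and it held only the ring, so I opened the right one, which held the plunger. Both lids lie flat on the bare ledge with knobs up, near (440, 80) and (440, -105) mm.
- **Last checks:** In the final top picture the plunger looks upright near the tub's centre. The side picture shows only its stem top above the tub wall. The arm was clear of everything and almost still.
- **Disagreements:** The side camera's network put the plunger about 15 mm from the top camera's estimate, (502, 397) against (517, 397). The top camera agreed with where I released it, and both points are well inside the tub. While I was gripping the lids, the wrist force showed a small upward push of about 6.5 N.

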